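Shift the bottle shaker to its fast gear and switch it on

TASK

Start the bottle shaker in its fast gear: with the fingertips push the black T-bar gear lever out of neutral, on past the first notch (one dot) and right home to the second stop (two dots), and only then press the green rocker switch on, so that it snaps over and stays. Only push and press, without forcing anything: grasp and lift nothing, and leave the bottles and everything else where they stand. Finish with the hand clear.

Things in the scene. Friction and masses are not known exactly. Their poses are not given: they have to be found in the camera images.
- shaker: Bottle shaker, fixed: white housing 250 (x) by 210 (y) by 70 mm high. Origin: centre of its underside; x points from the dark control deck (front, x -121 to -43 mm, surface 72 mm above the worktop, gate plate and bezel 2 mm higher) to the rear, y left from the deck, z up. Behind the deck a platform holds two bottles: bars to 130 mm, bottles to 220 mm above the worktop, near sides at x = +11.
- lever_bar (a point): Centre of the gear lever's T-bar: black horizontal bar with red ends, 46 mm long (along shaker x), 22 mm diameter, on a 9 mm steel stem from a slot at the right of the deck. Pivot axis parallel to shaker x, inside the housing at (-82, -35, 42) mm in the shaker's frame, 85 mm from the bar's centre. Bar in neutral at (-82, -72, 119) mm, first notch (-82, -35, 127), second stop (-82, 2, 119).
- gear_lever (a joint): Gear lever angle, rad: 0 neutral stop (leaning to shaker -y), 0.45 first notch (upright, one dot), 0.90 second stop, hard (leaning to +y, two dots). A spring detent holds it in these three: a finger needs about 15 N to leave neutral (hump at 0.22) and 5 N to leave the notch (hump at 0.67); beyond, it is drawn to the stop. Let go between the humps it falls back to the notch.
- rocker_on (a point): Middle of the top face of the near ('on', white stroke) half of the green rocker, 15 mm from its pivot. Rocker 30 mm wide (y), 48 mm long (x), two 24 mm halves in a shallow V, black bezel at the left of the deck; pivot parallel to y at (-82, 72, 77) mm in the shaker's frame. Off: near half raised, outer edge 85 mm above the worktop; on: near half level at 77 mm, 3 mm above the bezel.
- start_rocker (a joint): Angle of the rocker in rad: 0 = off, 0.34 = on (near half pressed level). Snap action: it takes about 3 to 8 N on the near half, tips over at 0.17 and stays on.
- bottle_black: Amber bottle with a black cap, 68 mm in diameter, 132 mm tall, loose between the platform's bars. Origin: centre of its underside.
- bottle_red: Amber bottle with a red cap, same size, beside it between the bars. Origin: centre of its underside.
- moisture_analyser: Moisture analyser, a fixed obstacle left of the shaker: beige and white, 440 mm deep, 290 mm wide, 110 mm high, at its rear an open round lid that stands up to 350 mm above the worktop; it stays as it is. Origin: about the middle of its underside.
- beaker: Clear beaker, 72 mm in diameter, 92 mm tall, loose bystander at the left of the worktop. Origin: centre of its underside.
- tin_a: Moisture tin with lid, 62 mm in diameter, 38 mm tall, loose bystander. Origin: centre of its underside.
- tin_b: Second moisture tin, same size, loose bystander. Origin: centre of its underside.
- timer: White lab timer with coloured keys, 70 x 62 x 18 mm, loose bystander. Origin: centre of its underside.
- scoop: Metal scoop, 147 mm long, 17 mm high, loose bystander. Origin: centre of its underside.
Not all that is in view belongs to the job. Leave any yellow look-alike of the bottle_black alone.

How it is judged:
By the outcome, as a careful person would: the job done as asked, in the order asked, and still so for the second after the job is handed in, with the robot touching nothing.
It also fails if it takes over 45 s, if anything falls off the work surface, if the arm or the gripper's body presses on something with over 40 N, if the wrist force passes 120 N, or if a joint passes its speed limit or range.

ROBOT

A 6-joint arm with a two-finger parallel gripper is mounted at the origin on a cart in front of the work surface, level with it; the furniture and walls round the work are solid. World frame = base frame: x ahead of the robot, y to its left, z up, the work surface at z = 0. Lengths are in mm, angles in rad, forces in N, time in s.
With the tool pointing down it reaches from about 400 to 925 mm from the base axis. Payload 12.5 kg.
Tool frame: the origin (TCP) lies midway between the tips of the shut fingers; the grasp point (between the pads) lies 19 mm behind it; x points along the fingers, y is the direction in which the jaws open and shut, and the axes are right-handed (so a half turn about x gives the same grasp; the last joint's range is limited). The gripper opens to 95 mm and grips with 3 to 60 N. Pads are 20 mm wide; open, the fingers measure 119 mm over their backs; the gripper's body (75 mm by 180 mm) begins 59 mm behind the grasp point.
Start: joints at [-1.404, 0.491, 1.559, -0, 1.092, -0.106], TCP at [168.416, -601.899, 214.661] pointing down, gripper open.
Joint ranges: [-3.1, 3.1], [-0.84, 2.19], [0.05, 2.79], [-1.13, 4.28], [0.06, 2.93], [-2.69, 2.69]. Speed limits (rad/s): [2.22, 2.22, 2.79, 3.14, 3.14, 3.14].

INTERFACE

Orientations are given as [roll, pitch, yaw] about the fixed x, y, z axes, in that order (R = Rz(yaw) Ry(pitch) Rx(roll)).
In Python, from cell import sensors, read_camera, get_calibration, order gives the robot as it stands. The module is installed in compiled form; this text tells all that it offers.
- The arm moves only by the tool servo_tool, never from a script. Its argument "steps" is text: rows parted by semicolons, each of 7 numbers parted by spaces: the shift along the tool's x, y, z in mm, then the turn, a rotation vector about the tool's x, y, z in rad, then the finger opening in mm, from 0 to 95.1. A call has exactly 8 rows; each row shifts and turns the pose as measured when the row begins, along the tool's axes as they then stand; what a row does not reach is not made up. A row lasts 1/10 s, in which the tool goes at most 50 mm and 8.59 degrees, less where a joint would pass 70% of its speed; a pose out of reach is approached as far as the arm can. A call is refused whole if a number of a shift passes 50 or a number of a turn 0.15, either way. A call with a gripper value outside its range is refused whole. The fingers move at their own pace and stop on an object; the grip force is fixed at half the most. Time passes only in rows, so rows that do not move let the fingers close, or fill a call up. It gives the time, the measured TCP pose, the force and the opening at its end, in the units of the state.
- sensors.state(): the state, without advancing time (a new reading comes with each control period).
- read_camera(name): name is "side" or "top" or "wrist"; returns (picture, depth): 400x640x3 uint8, blue, green, red; 400x640 float32, mm along the optical axis (not along the pixel's ray), 0 where there is no reading.
- get_calibration(name): a dict with "mtx" (3x3 intrinsics, pixels), "distortion" ([k1, k2, p1, p2, k3] as OpenCV has them; the pictures are not rectified), "R" (3x3) and "t" (3): a world point X has camera coordinates R X + t. Camera axes: x right, y down, z forward; pixel columns grow to the right and rows downward; lengths in mm; the calibration is good to about 2 mm. A picture is of the moment at which its call begins: read the wrist's pose just before it. get_calibration takes no time and is no camera call; for the wrist camera it gives the pose at the moment of the call.
- order.job_done(): hands the job in, once; it reports no verdict.
The state is a dict: "t": time; "joints": joint angles; "qvel": joint speeds; "tau": joint torques, N m; "eef_pos": TCP position; "tcp_rot": TCP orientation; "ft_force": force on the tool from outside, world axes, zero at the start; "moment": the same for the moment, N m; "opening": opening from 0.0 (shut) to 1.0 (fully open).
Only numpy, scipy, OpenCV 4.12 (cv2) and the standard library are available. Lean on these libraries where they do the work, as an engineer would, in place of code of your own. Each camera call takes 0.05 s, during which the arm holds its last target.

## Working session

There is one attempt and no reset: what is moved stays moved. The work goes in short steps, Python scripts to look and compute and a tool call to move; the robot and the scene stay as the last step left them, time stands still between calls to the robot, and variables do not carry over. Pictures are saved under pics/ and viewed, and the job is handed in when it is done.

Besides the shell and the picture viewer there is one more tool, called after "Emit:" by a JSON object that holds its "fn" and its "kwargs". servo_tool: Moves the arm, as the interface text tells. Its arguments: {"type":"object","properties":{"steps":{"type":"string"}},"required":["steps"]}

```bash
mkdir -p pics
python3 - <<'E'
from cell import sensors, read_camera, get_calibration
import cv2,numpy as np
print(sensors.state())
for n in("side","top"):
    p,d=read_camera(n); cv2.imwrite(f"pics/{n}0.png",p); np.savez(f"{n}0.npz",p=p,d=d)
    c=get_calibration(n); print(n,c)
E
```

```text
{'t': 0.0, 'joints': array([-1.40358978e+00,  4.91574614e-01,  1.55944599e+00, -3.96700392e-05,
        1.09168360e+00, -1.05610327e-01]), 'qvel': array([-8.76825674e-05,  6.23575672e-04,  7.43419989e-04, -8.45478433e-04,
       -4.80616165e-04, -9.52650504e-04]), 'tau': array([ 3.70877038e-03, -6.12638569e+01, -2.58181143e+01,  6.93515246e-02,
        4.82128188e-02, -1.08499835e-04]), 'eef_pos': array([ 168.36970899, -601.6464064 ,  214.05358379]), 'tcp_rot': array([-1.6447651 ,  1.56968422,  1.76966273]), 'ft_force': array([0.63562008, 0.59665571, 0.77607575]), 'moment': array([-0.02596646, -0.01326054, -0.00589142]), 'opening': 1.0020057996482914}
side {'mtx': array([[487.48218407,   0.        , 317.32971701],
       [  0.        , 487.48218407, 201.70576138],
       [  0.        ,   0.        ,   1.        ]]), 'distortion': array([0.00521317, 0.        , 0.        , 0.        , 0.        ]), 'R': array([[ 0.99983793,  0.00343956, -0.0176716 ],
       [-0.01313162, -0.53215056, -0.84654789],
       [-0.01231571,  0.84664275, -0.53201915]]), 't': array([-468.71923545,   76.26323102, 1583.66418724])}
top {'mtx': array([[467.83106847,   0.        , 319.96518819],
       [  0.        , 467.83106847, 203.7827355 ],
       [  0.        ,   0.        ,   1.        ]]), 'distortion': array([-0.12127363,  0.        ,  0.        ,  0.        ,  0.        ]), 'R': array([[-0.00193327, -0.99990104, -0.01393452],
       [-0.98664384,  0.00417694, -0.16283884],
       [ 0.16288093,  0.0134336 , -0.98655428]]), 't': array([ -33.7074942 ,  467.83530335, 1580.69979675])}
```

View pics/side0.png

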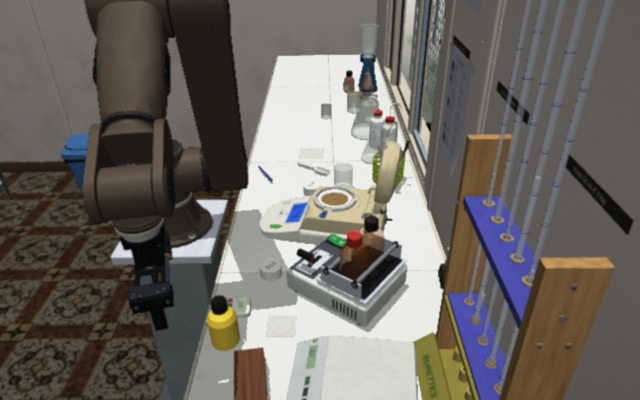

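View pics/top0.png

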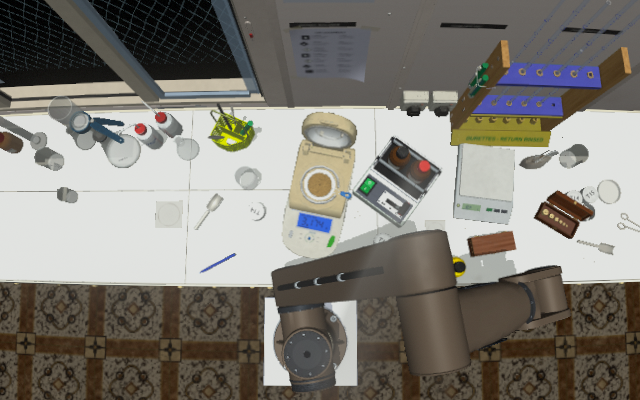

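```bash
cat > h.py <<'E'
import cv2,numpy as np
from cell import get_calibration
def cloud(n,d,c=None):
    c=c or get_calibration(n)
    v,u=np.mgrid[0:400,0:640]
    q=cv2.undistortPoints(np.stack([u,v],-1).reshape(-1,1,2).astype(float),c['mtx'],c['distortion']).reshape(-1,2)
    z=d.reshape(-1,1); X=np.hstack([q*z,z]); X=(X-c['t'])@c['R']
    X[z[:,0]==0]=np.nan
    return X.reshape(400,640,3)
def proj(n,P,c=None):
    c=c or get_calibration(n)
    return cv2.projectPoints(np.array(P,float).reshape(-1,1,3),cv2.Rodrigues(c['R'])[0],c['t'],c['mtx'],c['distortion'])[0].reshape(-1,2)
E
python3 - <<'E'
from h import *
a=np.load('top0.npz');p=a['p'];d=a['d'];X=cloud('top',d)
np.set_printoptions(precision=0,suppress=True)
cv2.imwrite('pics/topc.png',cv2.resize(p[120:240,340:460],None,fx=5,fy=5,interpolation=2))
b=np.load('side0.npz');cv2.imwrite('pics/sidec.png',cv2.resize(b['p'][200:330,270:420],None,fx=4.6,fy=4.6,interpolation=2))
for u,v in [(365,185),(360,180),(385,200),(425,165),(423,165),(403,153),(388,203),(400,205)]: print(u,v,X[v,u])
E
```

```text
365 185 [ 525. -189.   77.]
360 180 [ 545. -173.   67.]
385 200 [ 475. -257.   69.]
425 165 [ 558. -365.  223.]
423 165 [ 558. -359.  222.]
403 153 [ 597. -297.  224.]
388 203 [ 464. -266.   72.]
400 205 [ 456. -306.   78.]
```

View pics/topc.png

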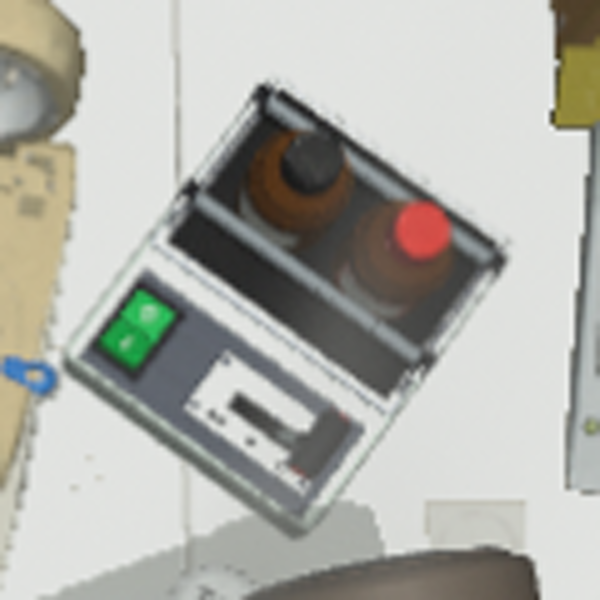

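View pics/sidec.png

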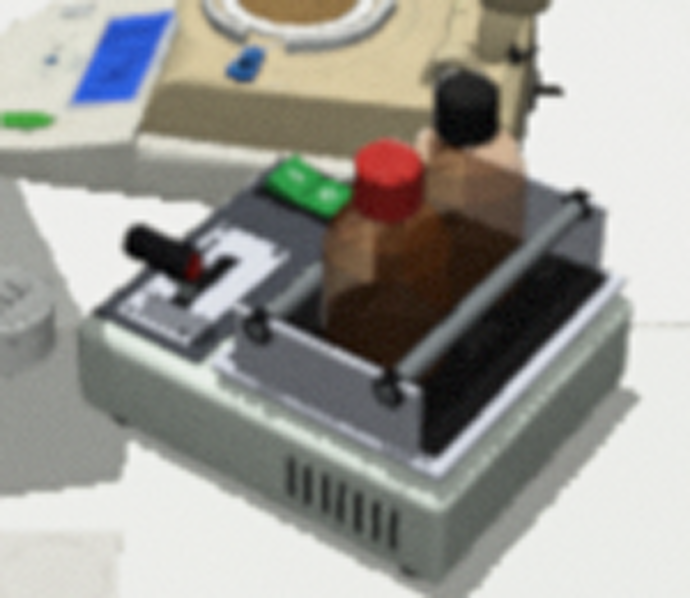

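Run:
```python
from h import *
from scipy.optimize import least_squares
np.set_printoptions(precision=2,suppress=True)
T=[((-125,105,68),(68,362)),((-125,-105,68),(300,528)),((-82,-72,122),(321,443)),((-82,72,79),(140,328)),((-43,-96,72),(383,410))]
S=[((-82,-72,119),(164,255)),((-82,72,79),(308,187)),((125,-105,0),(430,580)),((-125,-105,60),(85,330))]
P=np.array([x for x,_ in T+S],float)
def W(q,P):
    c,s=np.cos(q[2]),np.sin(q[2]); return P@np.array([[c,s,0],[-s,c,0],[0,0,1]])+[q[0],q[1],0]
ct,cs=get_calibration('top'),get_calibration('side')
ut=np.array([y for _,y in T])/5+[340,120]-.4
us=np.array([y for _,y in S])/4.6+[270,200]-.4
f=lambda q,full=0:np.vstack([proj('top',W(q,P[:len(T)]),ct)-ut,proj('side',W(q,P[len(T):]),cs)-us]).ravel()
r=least_squares(f,[540,-270,-.5],loss='soft_l1',x_scale=[100,100,1]);q=r.x
print(q,np.degrees(q[2]));print(f(q).reshape(-1,2))
for n,p in dict(bar=(-82,-72,119),bar2=(-82,2,119),rock=(-97,72,80)).items(): print(n,W(q,np.array([p],float)))
# depth-based check
X=cloud('top',np.load('top0.npz')['d'],ct);p=np.load('top0.npz')['p']
c,s=np.cos(q[2]),np.sin(q[2]);L=(X-[q[0],q[1],0])@np.array([[c,-s,0],[s,c,0],[0,0,1]])
m=(abs(L[...,0]+82)<40)&(abs(L[...,1]+72)<30)&(L[...,2]>105)&(L[...,2]<140)
print('bar pts',m.sum(),L[m].mean(0),L[m].min(0),L[m].max(0))
g=p.astype(int);m2=(g[...,1]>g[...,2]+40)&(g[...,1]>g[...,0]+30)&(abs(L[...,0]+82)<60)&(abs(L[...,1]-72)<50)
print('green',m2.sum(),np.nanmean(L[m2],0),np.nanmin(L[m2],0),np.nanmax(L[m2],0))
np.save('q.npy',q)
```

```text
[ 548.71 -302.3    -0.64] -36.40542678564701
[[-1.59 -2.13]
 [ 2.51  0.76]
 [ 0.13 -0.59]
 [-0.54 -0.35]
 [-2.38  3.25]
 [-0.38 -0.51]
 [ 0.2  -0.59]
 [ 2.19  5.07]
 [-3.11  1.38]]
bar [[ 439.98 -311.58  119.  ]]
bar2 [[ 483.9  -252.03  119.  ]]
rock [[ 513.38 -186.78   80.  ]]
bar pts 98 [-86.35 -71.2  126.43] [-107.81  -82.6   110.93] [-61.69 -57.99 135.2 ]
green 135 [-83.17  71.49  78.29] [-108.33   55.02   68.4 ] [-57.15  87.54  92.42]
```

```bash
cat >> h.py <<'E'
from scipy.spatial.transform import Rotation as Ro
from cell import sensors
q=np.load('q.npy')
Rs=Ro.from_euler('z',q[2]).as_matrix()
def s2w(p): return Rs@np.array(p,float)+[q[0],q[1],0]
def w2s(p): return Rs.T@(np.array(p,float)-[q[0],q[1],0])
def info():
    s=sensors.state();R=Ro.from_euler('xyz',s['tcp_rot']).as_matrix()
    np.set_printoptions(precision=3,suppress=True)
    print('t',s['t'],'tcp',s['eef_pos'],'shk',w2s(s['eef_pos']),'F',s['ft_force'],'Fs',Rs.T@s['ft_force'],'op',s['opening']);print('q',s['joints']);print('toolR in shaker\n',Rs.T@R)
    return s,R
def plan(target_s,n=8,Rt=None):
    s,R=info();p=s['eef_pos'].copy();pt=s2w(target_s)
    if Rt is None: 
        x=np.array([0,0,-1.]);c=[]
        for sg in(1,-1):
            y=sg*Rs[:,1];M=np.c_[x,y,np.cross(x,y)];c.append(M)
        Rt=min(c,key=lambda M:np.linalg.norm(Ro.from_matrix(R.T@M).as_rotvec()))
    rv=Ro.from_matrix(R.T@Rt).as_rotvec();dp=(pt-p)/n
    print('rotvec',rv,'dist',np.linalg.norm(pt-p))
    for i in range(n):
        Ri=R@Ro.from_rotvec(rv*i/n).as_matrix()
        print(np.round(Ri.T@dp,1),np.round(rv/n,3))
E
python3 -c "
from h import *
plan((-82,-118,235))"
```

```text
t 0.1 tcp [ 168.369 -601.693  214.14 ] shk [-128.428 -466.693  214.14 ] F [ 0.631  0.157 -0.457] Fs [ 0.414  0.501 -0.457] op 0.9986348413830812
q [-1.404  0.491  1.559 -0.     1.092 -0.106]
toolR in shaker
 [[-0.001  0.788 -0.615]
 [ 0.001 -0.615 -0.788]
 [-1.    -0.001 -0.   ]]
rotvec [0.908 0.    0.001] dist 352.3880467511767
[ -2.6 -22.2 -37.9] [0.114 0.    0.   ]
[ -2.6 -26.4 -35.2] [0.114 0.    0.   ]
[ -2.6 -30.2 -32. ] [0.114 0.    0.   ]
[ -2.6 -33.6 -28.3] [0.114 0.    0.   ]
[ -2.6 -36.6 -24.3] [0.114 0.    0.   ]
[ -2.6 -39.1 -20. ] [0.114 0.    0.   ]
[ -2.6 -41.2 -15.5] [0.114 0.    0.   ]
[ -2.6 -42.6 -10.7] [0.114 0.    0.   ]
```

Emit:
{"fn": "servo_tool", "kwargs": {"steps": "-4 -22 -38 0.114 0 0 0;-4 -26 -35 0.114 0 0 0;-4 -30 -32 0.114 0 0 0;-3 -34 -28 0.114 0 0 0;-3 -37 -24 0.114 0 0 0;-3 -39 -20 0.114 0 0 0;-2 -41 -15 0.114 0 0 0;-2 -43 -11 0.114 0 0 0"}}

```text
t: 0.9
eef_pos: [420.1, -346.0, 237.2]
tcp_rot: [-0.453, 1.565, 2.007]
ft_force: [0.9, -2.4, 0.9]
opening: 0.384
```

```bash
python3 -c "
from h import *
plan((-82,-118,235))"
```

```text
t 0.9 tcp [ 420.134 -345.96   237.163] shk [ -77.575 -111.449  237.163] F [ 0.894 -2.418  0.86 ] Fs [ 2.154 -1.415  0.86 ] op 0.3839781721670583
q [-0.811  0.355  1.725  0.002  1.067  1.44 ]
toolR in shaker
 [[-0.005 -0.046 -0.999]
 [ 0.003 -0.999  0.046]
 [-1.    -0.002  0.005]]
rotvec [-0.046  0.005  0.003] dist 8.19634813299438
[0.3 0.8 0.5] [-0.006  0.001  0.   ]
[0.3 0.8 0.5] [-0.006  0.001  0.   ]
[0.3 0.8 0.5] [-0.006  0.001  0.   ]
[0.3 0.8 0.5] [-0.006  0.001  0.   ]
[0.3 0.8 0.5] [-0.006  0.001  0.   ]
[0.3 0.8 0.5] [-0.006  0.001  0.   ]
[0.3 0.8 0.5] [-0.006  0.001  0.   ]
[0.3 0.8 0.5] [-0.006  0.001  0.   ]
```

Emit:
{"fn": "servo_tool", "kwargs": {"steps": "0 5 4 -0.046 0.005 0.003 0;0 5 0 0 0 0 0;0 4 0 0 0 0 0;0 0 0 0 0 0 0;0 0 0 0 0 0 0;0 0 0 0 0 0 0;0 0 0 0 0 0 0;0 0 0 0 0 0 0"}}

```text
t: 1.7
eef_pos: [409.9, -353.0, 236.5]
tcp_rot: [-0.392, 1.569, 2.108]
ft_force: [0.1, -0.1, 0.6]
opening: 0.002
```

Run:
```python
from h import *
from cell import read_camera
info()
for n in('wrist','top','side'):
    c=get_calibration(n);p,d=read_camera(n);np.savez(n+'1.npz',p=p,d=d,**c)
    cv2.imwrite(f'pics/{n}1.png',p)
    if n!='wrist':
        X=cloud(n,d,c);L=(X-[q[0],q[1],0])@Rs
        m=(abs(L[...,0]+82)<40)&(abs(L[...,1]+66)<24)&(L[...,2]>105)&(L[...,2]<140)
        if m.sum(): print(n,m.sum(),np.median(L[m],0))
    else: c1=c;print(c['R'],c['t'])
p=np.load('wrist1.npz')['p'].copy()
for k in[(-105,-72,119),(-59,-72,119),(-82,-72,130),(-82,72,79),(-125,-105,70),(-125,105,70)]:
    u=proj('wrist',[s2w(k)],c1)[0];print(k,u)
    if abs(u).max()<2000: cv2.circle(p,tuple(int(v) for v in u),3,(255,0,255),1)
cv2.imwrite('pics/wrist1m.png',p)
```

```text
t 1.7 tcp [ 409.902 -353.026  236.458] shk [ -81.616 -123.208  236.458] F [ 0.136 -0.108  0.622] Fs [ 0.174 -0.006  0.622] op 0.0015656072553706605
q [-0.833  0.349  1.736  0.     1.058  1.379]
toolR in shaker
 [[-0.002 -0.006 -1.   ]
 [ 0.001 -1.     0.006]
 [-1.    -0.001  0.002]]
[[-0.598 -0.801 -0.001]
 [-0.766  0.572  0.292]
 [-0.234  0.175 -0.956]] [-37.899 477.062 570.475]
side 148 [-77.548 -77.079 125.312]
(-105, -72, 119) [264.16  223.993]
(-59, -72, 119) [261.393 176.986]
(-82, -72, 130) [260.802 204.422]
(-82, 72, 79) [132.342 191.118]
(-125, -105, 70) [301.463 225.291]
(-125, 105, 70) [113.842 226.452]
```

View pics/wrist1m.png

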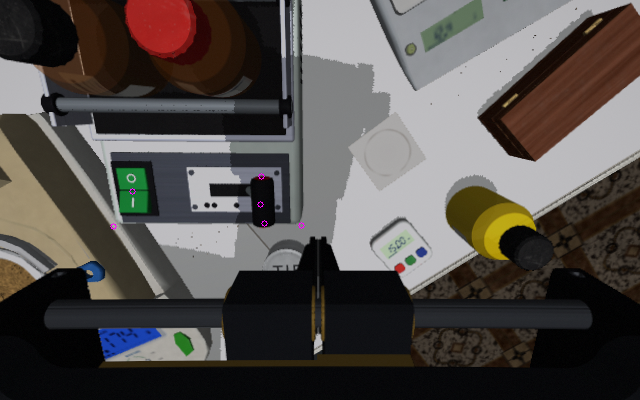

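View pics/side1.png

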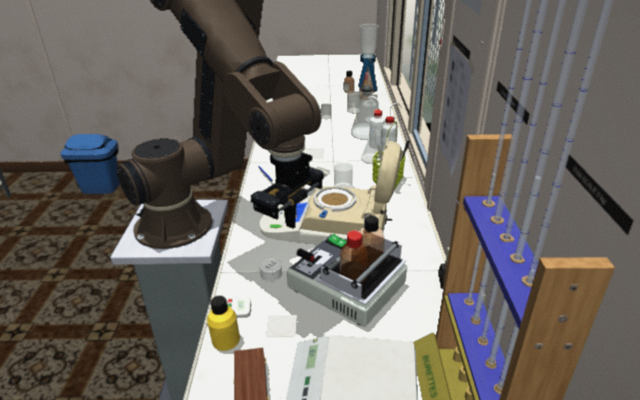

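Emit:
{"fn": "servo_tool", "kwargs": {"steps": "30 0 0 0 0 0 0;30 0 0 0 0 0 0;30 0 0 0 0 0 0;24 0 0 0 0 0 0;5 0 0 0 0 0 0;3 0 0 0 0 0 0;0 0 0 0 0 0 0;0 0 0 0 0 0 0"}}

```text
t: 2.65
eef_pos: [411.8, -354.0, 114.0]
tcp_rot: [3.031, 1.566, -0.751]
ft_force: [0.1, -0.2, 0.0]
opening: 0.004
```

Run:
```python
from h import *
info()
c=get_calibration('wrist');C=-c['R'].T@c['t'];print('cam',w2s(C))
```

```text
t 2.65 tcp [ 411.845 -353.986  113.95 ] shk [ -79.483 -122.828  113.95 ] F [ 0.122 -0.18   0.004] Fs [ 0.205 -0.073  0.004] op 0.004239821108509733
q [-0.832  0.502  1.869  0.001  0.765  1.379]
toolR in shaker
 [[ 0.005 -0.005 -1.   ]
 [-0.001 -1.     0.005]
 [-1.     0.001 -0.005]]
cam [   2.628 -123.627  284.204]
```

Emit:
{"fn": "servo_tool", "kwargs": {"steps": "0 -8 2 0 0 0 0;0 -8 0 0 0 0 0;0 -8 0 0 0 0 0;0 -8 0 0 0 0 0;0 -8 0 0 0 0 0;0 -8 0 0 0 0 0;0 -8 0 0 0 0 0;0 -8 0 0 0 0 0"}}

```text
t: 3.45
eef_pos: [450.9, -305.1, 123.0]
tcp_rot: [2.575, 1.547, -1.204]
ft_force: [-5.0, -2.6, 9.2]
opening: 0.003
```

Run:
```python
from h import *
from cell import read_camera
info()
for n in('wrist','side'):
    p,d=read_camera(n)
    cv2.imwrite(f'pics/{n}2.png',p if n=='wrist' else cv2.resize(p[200:330,230:420],None,fx=4,fy=4,interpolation=2))
```

```text
t 3.45 tcp [ 450.878 -305.052  122.982] shk [-77.109 -60.277 122.982] F [-4.96  -2.557  9.162] Fs [-2.475 -5.001  9.162] op 0.0033458696587156294
q [-0.71   0.486  1.868 -0.017  0.766  1.509]
toolR in shaker
 [[ 0.02  -0.001 -1.   ]
 [-0.013 -1.     0.001]
 [-1.     0.013 -0.02 ]]
```

View pics/wrist2.png

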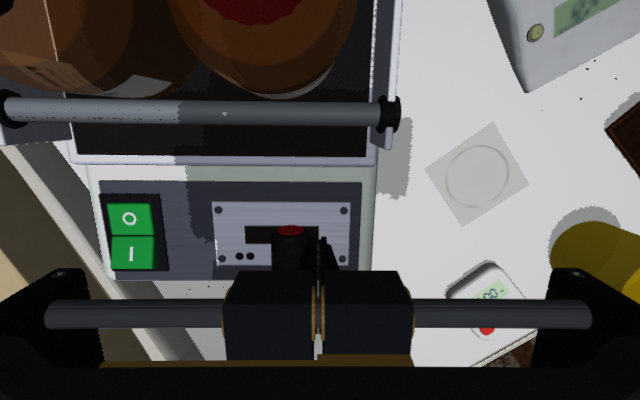

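View pics/side2.png

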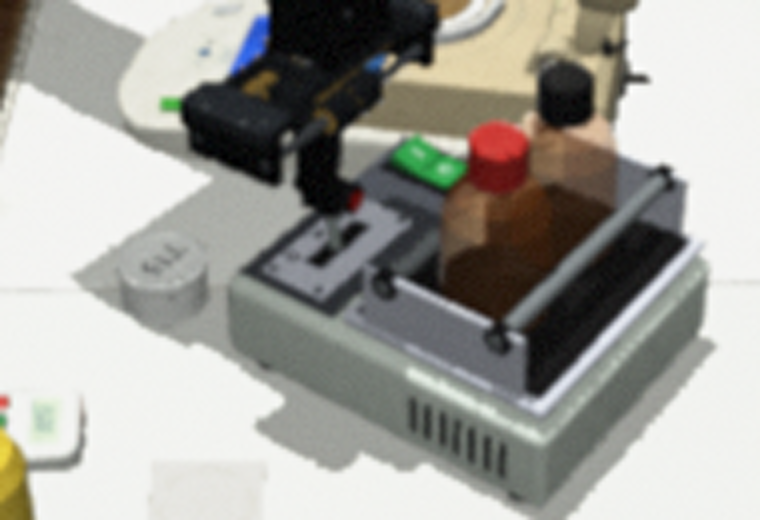

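Emit:
{"fn": "servo_tool", "kwargs": {"steps": "0 5 0 0 0 0 0;8 0 4 0 0.015 0.01 0;4 0 0 0 0 0 0;0 -8 0 0 0 0 0;1 -8 0 0 0 0 0;1 -8 0 0 0 0 0;1 -7 0 0 0 0 0;1 -5 0 0 0 0 0"}}

```text
t: 4.35
eef_pos: [468.2, -277.8, 107.1]
tcp_rot: [2.544, 1.527, -1.233]
ft_force: [-2.0, -0.9, 1.4]
opening: 0.006
```

Run:
```python
from h import *
from cell import read_camera
info()
for n in('wrist','side'):
    p,d=read_camera(n)
    cv2.imwrite(f'pics/{n}3.png',p if n=='wrist' else cv2.resize(p[200:330,230:420],None,fx=4,fy=4,interpolation=2))
```

```text
t 4.35 tcp [ 468.2   -277.829  107.055] shk [-79.325 -28.087 107.055] F [-2.01  -0.908  1.445] Fs [-1.079 -1.924  1.445] op 0.005512468742139494
q [-0.645  0.506  1.891 -0.037  0.709  1.589]
toolR in shaker
 [[ 0.036 -0.001 -0.999]
 [-0.025 -1.    -0.   ]
 [-0.999  0.025 -0.036]]
```

View pics/wrist3.png

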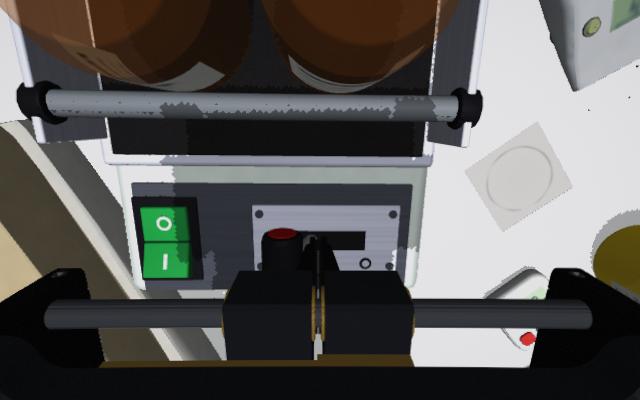

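Emit:
{"fn": "servo_tool", "kwargs": {"steps": "0 -3 0 0 0 0 0;0 -3 0 0 0 0 0;0 -3 0 0 0 0 0;0 -2 0 0 0 0 0;0 -2 0 0 0 0 0;0 -2 0 0 0 0 0;0 0 0 0 0 0 0;0 0 0 0 0 0 0"}}

```text
t: 5.25
eef_pos: [475.1, -268.7, 106.2]
tcp_rot: [2.403, 1.524, -1.372]
ft_force: [-0.8, 0.6, -0.5]
opening: 0.004
```

```bash
python3 -c "
from h import *
info()"
```

```text
t 5.25 tcp [ 475.057 -268.722  106.193] shk [-79.211 -16.688 106.193] F [-0.793  0.637 -0.505] Fs [-1.017  0.042 -0.505] op 0.00447167760451405
q [-0.62   0.51   1.886 -0.049  0.712  1.621]
toolR in shaker
 [[ 0.034  0.001 -0.999]
 [-0.031 -1.    -0.002]
 [-0.999  0.031 -0.034]]
```

Emit:
{"fn": "servo_tool", "kwargs": {"steps": "0 15 0 0 0 0 0;0 20 0 0 0 0 0;-30 10 0 0 0 0 0;-40 0 0 0 0 0 0;-40 0 0 0 0 0 0;-10 0 0 0 0 0 0;0 0 0 0 0 0 0;0 0 0 0 0 0 0"}}

```text
t: 6.05
eef_pos: [443.3, -303.3, 230.2]
tcp_rot: [2.397, 1.527, -1.378]
ft_force: [0.5, -0.2, -0.3]
opening: 0.007
```

Run:
```python
from h import *
from cell import read_camera
info()
for n in('wrist','side'):
    c=get_calibration(n);p,d=read_camera(n);p=p.copy()
    X=cloud(n,d,c);L=(X-[q[0],q[1],0])@Rs
    m=(abs(L[...,0]+82)<30)&(abs(L[...,1]+20)<60)&(L[...,2]>112)&(L[...,2]<140)
    if m.sum(): print(n,m.sum(),np.median(L[m],0),np.percentile(L[m],[2,98],axis=0))
    for k in [(-105,2,119),(-59,2,119),(-82,2,130),(-82,72,79)]:
        cv2.circle(p,tuple(int(v) for v in proj(n,[s2w(k)],c)[0]),2,(255,0,255),1)
    cv2.imwrite(f'pics/{n}4.png',p if n=='wrist' else cv2.resize(p[200:330,230:420],None,fx=4,fy=4,interpolation=2))
```

```text
t 6.05 tcp [ 443.34  -303.297  230.202] shk [-84.218 -63.339 230.202] F [ 0.486 -0.186 -0.326] Fs [ 0.501  0.138 -0.326] op 0.007270293390526907
q [-0.709  0.338  1.774 -0.032  0.996  1.512]
toolR in shaker
 [[ 0.032  0.002 -0.999]
 [-0.029 -1.    -0.003]
 [-0.999  0.029 -0.032]]
wrist 1228 [-79.079   0.287 127.266] [[-102.02    -8.257  117.539]
 [ -58.301   11.707  129.919]]
side 134 [-76.512  -3.592 124.907] [[-101.543   -9.551  114.188]
 [ -56.941    8.969  130.738]]
```

View pics/wrist4.png

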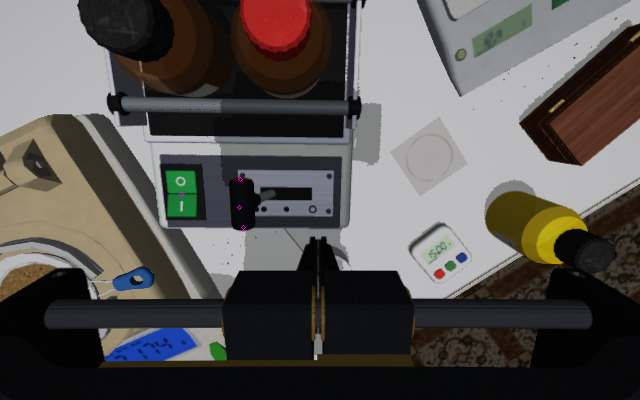

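View pics/side4.png

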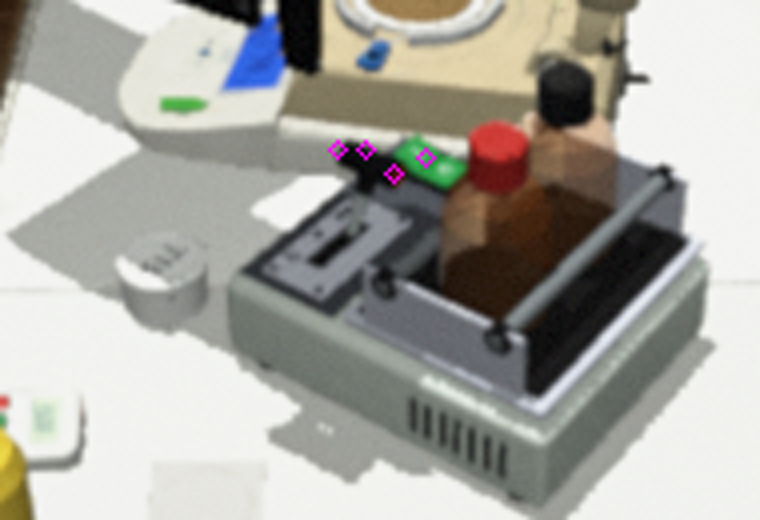

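Run:
```python
from h import *
for n in('top0','side0'):
    X=cloud(n[:-1],np.load(n+'.npz')['d']);L=(X-[q[0],q[1],0])@Rs
    m=(L[...,1]>-60)&(L[...,1]<200)&(L[...,0]>-180)&(L[...,0]<20)&(L[...,2]>125)&(L[...,2]<400)
    print(n,m.sum(), np.percentile(L[m],[0,5,50,95,100],axis=0).round() if m.sum() else '')
    m=(L[...,1]>100)&(L[...,1]<400)&(L[...,0]>-150)&(L[...,0]<300)&(L[...,2]>200)&(L[...,2]<400)
    print('lid',np.percentile(L[m],[1,50,99],axis=0).round() if m.sum() else '')
s,R=info()
x=np.array([.13,0,-1]);x/=np.linalg.norm(x);y=np.array([0,-1,0.]);Rt=Rs@np.c_[x,y,np.cross(x,y)]
plan((-98,72,210),4,Rt)
```

```text
top0 549 [[-175.  -60.  125.]
 [ -57.  -50.  127.]
 [   1.   52.  151.]
 [  19.  197.  271.]
 [  20.  200.  283.]]
lid [[-87. 104. 202.]
 [140. 254. 302.]
 [283. 396. 398.]]
side0 588 [[-148.  -60.  125.]
 [ -43.  112.  129.]
 [  -9.  187.  222.]
 [  11.  199.  273.]
 [  20.  200.  287.]]
lid [[-43. 178. 202.]
 [ 85. 275. 288.]
 [175. 397. 397.]]
t 6.15 tcp [ 443.284 -303.073  229.571] shk [-84.396 -63.192 229.571] F [ 0.139 -0.866  0.068] Fs [ 0.626 -0.615  0.068] op 0.004956010006564313
q [-0.709  0.339  1.774 -0.032  0.996  1.512]
toolR in shaker
 [[ 0.03   0.002 -1.   ]
 [-0.029 -1.    -0.003]
 [-0.999  0.029 -0.03 ]]
t 6.15 tcp [ 443.284 -303.073  229.571] shk [-84.396 -63.192 229.571] F [ 0.139 -0.866  0.068] Fs [ 0.626 -0.615  0.068] op 0.004956010006564313
q [-0.709  0.339  1.774 -0.032  0.996  1.512]
toolR in shaker
 [[ 0.03   0.002 -1.   ]
 [-0.029 -1.    -0.003]
 [-0.999  0.029 -0.03 ]]
rotvec [ 0.004  0.099 -0.029] dist 137.2772828903595
[  3.8 -33.9   3.5] [ 0.001  0.025 -0.007]
[  4.  -33.9   3.6] [ 0.001  0.025 -0.007]
[  4.1 -33.9   3.7] [ 0.001  0.025 -0.007]
[  4.3 -33.8   3.9] [ 0.001  0.025 -0.007]
```

Run:
```python
from h import *
for n in('top0','side0'):
    X=cloud(n[:-1],np.load(n+'.npz')['d']);L=(X-[q[0],q[1],0])@Rs
    print(n,'cols y100..220, rows x -160..60; count/max z for z>130')
    for x in range(-160,60,20):
        r=[]
        for y in range(100,220,20):
            m=(L[...,0]>=x)&(L[...,0]<x+20)&(L[...,1]>=y)&(L[...,1]<y+20)&(L[...,2]>130)&(L[...,2]<400)
            r.append(f"{m.sum()}/{L[...,2][m].max():.0f}" if m.sum() else '-')
        print(x,r)
```

```text
top0 cols y100..220, rows x -160..60; count/max z for z>130
-160 ['1/131', '-', '-', '-', '-', '-']
-140 ['-', '-', '-', '-', '-', '1/131']
-120 ['-', '-', '-', '-', '-', '-']
-100 ['-', '-', '-', '-', '-', '-']
-80 ['-', '-', '-', '2/134', '1/132', '1/134']
-60 ['-', '-', '-', '7/137', '16/199', '49/283']
-40 ['-', '-', '-', '7/258', '89/283', '94/305']
-20 ['1/131', '-', '-', '2/238', '37/281', '42/301']
0 ['-', '-', '-', '-', '4/258', '12/282']
20 ['-', '-', '-', '-', '-', '-']
40 ['-', '-', '-', '-', '-', '-']
side0 cols y100..220, rows x -160..60; count/max z for z>130
-160 ['-', '-', '-', '-', '-', '-']
-140 ['-', '-', '-', '-', '-', '-']
-120 ['-', '-', '-', '-', '-', '-']
-100 ['-', '-', '-', '-', '-', '-']
-80 ['-', '-', '-', '-', '-', '-']
-60 ['-', '-', '-', '6/132', '7/165', '11/167']
-40 ['-', '-', '-', '21/248', '68/287', '81/303']
-20 ['-', '-', '-', '33/247', '250/286', '90/300']
0 ['-', '-', '-', '-', '148/271', '140/290']
20 ['-', '-', '-', '-', '-', '-']
40 ['-', '-', '-', '-', '-', '-']
```

Run:
```python
from h import *
x=np.array([.1,0,-1]);x/=np.linalg.norm(x);y=np.array([0,-1,0.]);Rt=Rs@Ro.from_euler('z',.36).as_matrix()@np.c_[x,y,np.cross(x,y)]
plan((-98,71,200),5,Rt)
```

```text
t 6.15 tcp [ 443.284 -303.073  229.571] shk [-84.396 -63.192 229.571] F [ 0.139 -0.866  0.068] Fs [ 0.626 -0.615  0.068] op 0.004956010006564313
q [-0.709  0.339  1.774 -0.032  0.996  1.512]
toolR in shaker
 [[ 0.03   0.002 -1.   ]
 [-0.029 -1.    -0.003]
 [-0.999  0.029 -0.03 ]]
rotvec [-0.356  0.074 -0.052] dist 138.0836382225386
[  5.  -27.    2.8] [-0.071  0.015 -0.01 ]
[  5.3 -27.1   1. ] [-0.071  0.015 -0.01 ]
[  5.6 -27.   -0.9] [-0.071  0.015 -0.01 ]
[  5.9 -26.8  -2.7] [-0.071  0.015 -0.01 ]
[  6.2 -26.5  -4.5] [-0.071  0.015 -0.01 ]
```

Rotate slightly ahead of the travel so the body's end stays off the lid.

Emit:
{"fn": "servo_tool", "kwargs": {"steps": "5 -27 3 -0.09 0.015 -0.01 0;5 -27 0 -0.09 0.015 -0.01 0;5 -27 -2 -0.09 0.015 -0.01 0;6 -27 -4 -0.08 0.015 -0.01 0;6 -26 -5 0 0.015 -0.01 0;0 0 0 0 0 0 0;0 0 0 0 0 0 0;0 0 0 0 0 0 0"}}

```text
t: 6.95
eef_pos: [509.8, -181.9, 189.9]
tcp_rot: [-3.082, 1.485, -0.208]
ft_force: [0.5, 0.5, -1.0]
opening: 0.004
```

Run:
```python
from h import *
from cell import read_camera
x=np.array([.1,0,-1]);x/=np.linalg.norm(x);y=np.array([0,-1,0.]);Rt=Rs@Ro.from_euler('z',.36).as_matrix()@np.c_[x,y,np.cross(x,y)]
plan((-98,71,110),5,Rt)
n='wrist';c=get_calibration(n);p,d=read_camera(n);p=p.copy()
for k in [(-82,72,77),(-97,72,81),(-98,71,110)]:
    u=proj(n,[s2w(k)],c)[0];print(u);cv2.circle(p,tuple(int(v) for v in u),2,(255,0,255),1)
cv2.imwrite(f'pics/{n}5.png',p)
```

```text
t 6.95 tcp [ 509.801 -181.865  189.918] shk [-102.797   73.839  189.918] F [ 0.515  0.541 -0.972] Fs [ 0.093  0.741 -0.972] op 0.00441237626556553
q [-0.476  0.371  1.849  0.031  0.838  1.342]
toolR in shaker
 [[ 0.078  0.36  -0.93 ]
 [ 0.036 -0.933 -0.358]
 [-0.996 -0.005 -0.086]]
rotvec [0.008 0.014 0.006] dist 80.11221323635932
[16.   1.   0.7] [0.002 0.003 0.001]
[16.   0.9  0.7] [0.002 0.003 0.001]
[16.   0.9  0.8] [0.002 0.003 0.001]
[16.   0.9  0.8] [0.002 0.003 0.001]
[16.   0.9  0.9] [0.002 0.003 0.001]
[327.621 191.966]
[321.741 207.732]
[322.672 216.804]
```

View pics/wrist5.png

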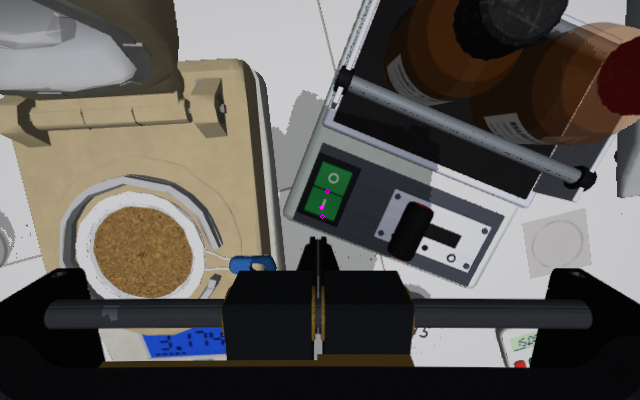

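Emit:
{"fn": "servo_tool", "kwargs": {"steps": "25 1 1 0 0 0 0;25 1 1 0 0 0 0;20 1 1 0 0 0 0;12 1 1 0 0 0 0;5 0 0 0 0 0 0;0 0 0 0 0 0 0;0 0 0 0 0 0 0;0 0 0 0 0 0 0"}}

```text
t: 7.8
eef_pos: [512.2, -192.5, 102.3]
tcp_rot: [-3.107, 1.48, -0.24]
ft_force: [0.1, 0.2, 0.4]
opening: 0.004
```

Run:
```python
from h import *
from cell import read_camera
plan((-98,71,90),1)
n='wrist';c=get_calibration(n);p,d=read_camera(n)
cv2.imwrite(f'pics/{n}6.png',p)
```

```text
t 7.8 tcp [ 512.163 -192.501  102.265] shk [-94.583  66.68  102.265] F [0.144 0.159 0.364] Fs [0.021 0.213 0.364] op 0.0043390252384782725
q [-0.492  0.5    1.926  0.038  0.628  1.324]
toolR in shaker
 [[ 0.084  0.353 -0.932]
 [ 0.035 -0.936 -0.351]
 [-0.996 -0.003 -0.09 ]]
rotvec [ 0.36  -0.089  0.019] dist 13.444327972446704
[12.1 -5.2  2.8] [ 0.36  -0.089  0.019]
```

View pics/wrist6.png

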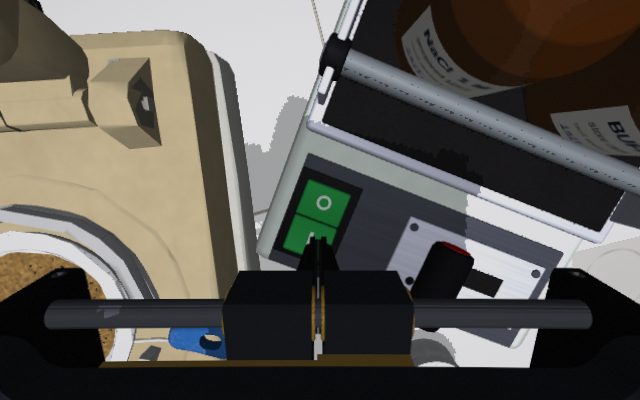

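Emit:
{"fn": "servo_tool", "kwargs": {"steps": "0 -5 5 0 0 0 0;4 0 1 0 0 0 0;4 0 1 0 0 0 0;4 0 1 0 0 0 0;3 0 0 0 0 0 0;3 0 0 0 0 0 0;2 0 0 0 0 0 0;2 0 0 0 0 0 0"}}

```text
t: 8.65
eef_pos: [506.9, -184.7, 79.0]
tcp_rot: [-3.106, 1.48, -0.238]
ft_force: [-0.9, 0.7, 1.2]
opening: 0.005
```

Run:
```python
from h import *
info()
```

```text
t 8.65 tcp [ 506.87  -184.689   79.041] shk [-103.48    69.826   79.041] F [-0.914  0.697  1.227] Fs [-1.149  0.018  1.227] op 0.004600498223910481
q [-0.483  0.53   1.962  0.041  0.562  1.328]
toolR in shaker
 [[ 0.083  0.354 -0.932]
 [ 0.035 -0.935 -0.352]
 [-0.996 -0.003 -0.09 ]]
```

Emit:
{"fn": "servo_tool", "kwargs": {"steps": "-2 0 -5 0 0 0 0;0 0 -1 0 0 0 0;2 0 0 0 0 0 0;1 0 0 0 0 0 0;1 0 0 0 0 0 0;1 0 0 0 0 0 0;1 0 0 0 0 0 0;0 0 0 0 0 0 0"}}

```text
t: 9.45
eef_pos: [514.3, -187.1, 78.2]
tcp_rot: [-3.116, 1.477, -0.248]
ft_force: [-1.1, 0.1, 0.7]
opening: 0.006
```

Run:
```python
from h import *
info()
```

```text
t 9.45 tcp [ 514.275 -187.092   78.192] shk [-96.094  72.286  78.192] F [-1.146  0.071  0.723] Fs [-0.964 -0.623  0.723] op 0.005819565118341105
q [-0.48   0.538  1.946  0.04   0.566  1.331]
toolR in shaker
 [[ 0.087  0.354 -0.931]
 [ 0.035 -0.935 -0.352]
 [-0.996 -0.002 -0.094]]
```

Emit:
{"fn": "servo_tool", "kwargs": {"steps": "1 0 1 0 0 0 0;1 0 0 0 0 0 0;1 0 0 0 0 0 0;1 0 0 0 0 0 0;1 0 0 0 0 0 0;1 0 0 0 0 0 0;0 0 0 0 0 0 0;0 0 0 0 0 0 0"}}

```text
t: 10.25
eef_pos: [514.2, -187.1, 78.3]
tcp_rot: [-3.13, 1.47, -0.262]
ft_force: [-1.2, 0.2, 1.3]
opening: 0.002
```

Run:
```python
from h import *
info()
```

```text
t 10.25 tcp [ 514.218 -187.091   78.257] shk [-96.14   72.254  78.257] F [-1.184  0.239  1.344] Fs [-1.095 -0.51   1.344] op 0.0016086722291645441
q [-0.481  0.536  1.951  0.041  0.556  1.33 ]
toolR in shaker
 [[ 0.094  0.354 -0.93 ]
 [ 0.037 -0.935 -0.352]
 [-0.995 -0.001 -0.1  ]]
```

Emit:
{"fn": "servo_tool", "kwargs": {"steps": "3 0 0 0 0 0 0;3 0 0 0 0 0 0;4 0 0 0 0 0 0;4 0 0 0 0 0 0;4 0 0 0 0 0 0;0 0 0 0 0 0 0;0 0 0 0 0 0 0;0 0 0 0 0 0 0"}}

```text
t: 11.05
eef_pos: [514.5, -187.2, 79.1]
tcp_rot: [3.125, 1.459, -0.288]
ft_force: [0.8, -0.6, -0.3]
opening: 0.007
```

Run:
```python
from h import *
info()
```

```text
t 11.05 tcp [ 514.518 -187.224   79.124] shk [-95.82   72.325  79.124] F [ 0.817 -0.579 -0.282] Fs [ 1.001  0.019 -0.282] op 0.007010310148034994
q [-0.48   0.533  1.957  0.041  0.543  1.327]
toolR in shaker
 [[ 0.105  0.356 -0.928]
 [ 0.038 -0.934 -0.354]
 [-0.994  0.002 -0.111]]
```

Pressed to a solid stop at about 78 mm, which is level. I'll retreat and look.

Emit:
{"fn": "servo_tool", "kwargs": {"steps": "-20 0 0 0 0 0 0;-35 0 0 0 0 0 0;-40 0 0 0 0 0 0;-20 0 0 0 0 0 0;0 10 0 0 0 0 0;0 10 0 0 0 0 0;0 0 0 0 0 0 0;0 0 0 0 0 0 0"}}

```text
t: 11.85
eef_pos: [495.4, -204.4, 190.0]
tcp_rot: [-3.138, 1.47, -0.268]
ft_force: [0.1, -0.7, 0.1]
opening: 0.008
```

Run:
```python
from h import *
from cell import read_camera
info()
n='wrist';c=get_calibration(n);p,d=read_camera(n)
X=cloud(n,d,c);L=(X-[q[0],q[1],0])@Rs
for x in range(-112,-50,4):
    m=(L[...,0]>=x)&(L[...,0]<x+4)&(abs(L[...,1]-72)<9)
    print(x+2,m.sum(),np.median(L[...,2][m]).round(1) if m.sum() else '')
m=(abs(L[...,0]+82)<30)&(abs(L[...,1]+20)<60)&(L[...,2]>112)&(L[...,2]<140);print(np.median(L[m],0))
u=proj(n,[s2w((-82,72,77))],c)[0].astype(int);print(u)
y0,x0=max(u[1]-60,0),max(u[0]-80,0);cv2.imwrite('pics/w7c.png',cv2.resize(p[y0:y0+150,x0:x0+200],None,fx=4,fy=4,interpolation=2))
```

```text
t 11.85 tcp [ 495.42  -204.367  189.964] shk [-101.016   47.193  189.964] F [ 0.094 -0.748  0.086] Fs [ 0.52  -0.547  0.086] op 0.007747488239955798
q [-0.528  0.358  1.871  0.036  0.814  1.291]
toolR in shaker
 [[ 0.094  0.356 -0.93 ]
 [ 0.036 -0.935 -0.354]
 [-0.995 -0.    -0.101]]
-110 68 73.4
-106 68 73.9
-102 255 295.3
-98 1865 304.0
-94 2667 304.6
-90 1055 293.7
-86 1287 293.5
-82 1795 287.4
-78 375 279.7
-74 82 78.9
-70 82 80.8
-66 90 82.2
-62 87 83.3
-58 99 83.2
-54 94 73.9
-50 89 72.1
[-79.982   4.955 127.299]
[299 185]
```

View pics/w7c.png

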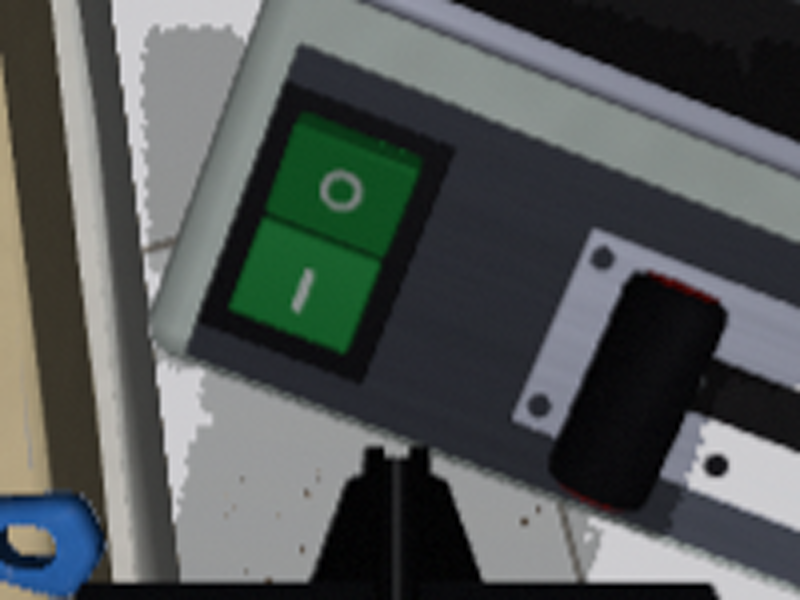

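Run:
```python
from h import *
from cell import read_camera,order
p,d=read_camera('side');cv2.imwrite('pics/side8.png',cv2.resize(p[150:350,190:430],None,fx=3,fy=3))
print(sensors.state()['ft_force']); order.job_done()
```

```text
[-0.07178716  0.86239243 -0.16248039]
the job is handed in; nothing more can be done
```

View pics/side8.png

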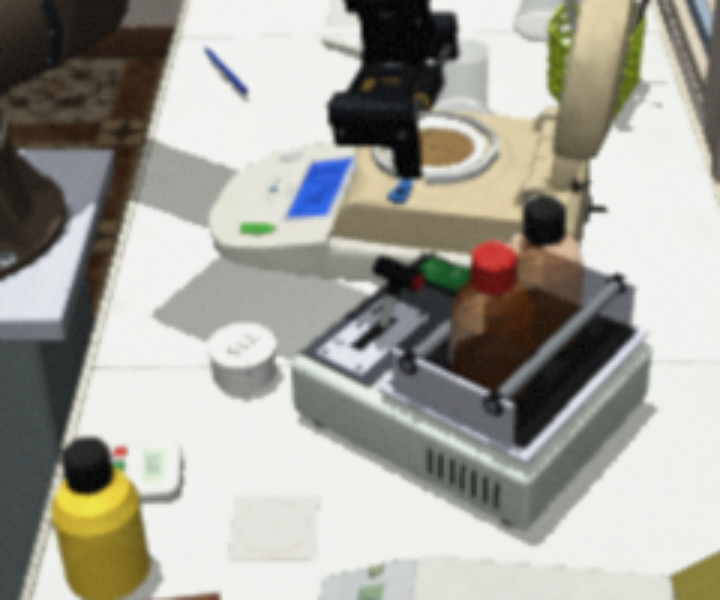

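The shaker is in its fast gear and switched on, and I handed the job in after about 12 s of robot time. With shut fingers I pushed the T-bar past the first notch to the second stop, checked it there, and only then pressed the green rocker's near half.

- **Lever:** the last wrist picture puts the bar at about y = +5 mm in the shaker's frame (nominal +2), so it is at the two-dot stop. An earlier check, before the rocker press, gave 0 mm from the wrist camera and −4 mm from the side camera.
- **Rocker:** its far half now stands raised, with its outer edge at about 83 mm, which fits "on". The fingers hid the near half from the depth camera, but in the picture it lies flat.
- **Surroundings:** the last side picture shows the bottles and bystanders in view where they stood. I checked this by eye, not by measuring.
- **Hand:** it finished about 110 mm above the deck, with under 1 N on the wrist.
- **Forces:** readings at the end of each move stayed within about 11 N. Forces between those readings were not recorded.

Two things went slightly off. The bar's rise lifted the fingertips about 9 mm on the first push, so at the first notch I backed off a few millimetres and set them lower again. The first touch on the rocker was about 6 mm too near its outer edge, so I moved inward before the final press.

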